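Nudge two cover discs into their counterbores

TASK

Two loose steel cover discs, a large and a small one, lie on the flat face of the grey metal cover plate. With the fingertips, push each disc across the face until it drops into the counterbore of its own size and lies flat in it, flush with the plate. The discs are only pushed, never picked up or carried, and the other loose things on the worktop stay where they are.

Things in the scene. Friction and masses are not known exactly. Their poses are not given: they have to be found in the camera images.
- cover_plate: grey-painted metal plate, 160 x 220 x 18 mm (x, y, z), fixed to the worktop, with two shallow round counterbores in its flat top and a flat dark screw head at each corner. Origin at the centre of its underside, z up; the top face is 18 mm above the origin (and above the worktop). Both counterbores lie in the +x half, 40 mm from the middle; the discs start in the -x half.
- large_counterbore (a point): centre of the floor of the large counterbore: 47 mm wide, 6 mm deep, flat floor with a dark spot in the middle, 1 mm chamfer at the rim. In the plate's frame it is at x = +40, y = +60 mm, 12 mm above the plate's underside.
- small_counterbore (a point): centre of the floor of the small counterbore: 35 mm wide, 6 mm deep, otherwise like the large one. In the plate's frame it is at x = +40, y = -60 mm, 12 mm above the plate's underside.
- large_disc: loose plain steel disc, 44 mm in diameter, 6 mm thick, 50 to 100 g, lying flat on the plate. Origin at the centre of its underside, z up. It may start on either side of the plate. Its counterbore is 3 mm wider than the disc and just as deep as it is thick.
- small_disc: loose plain steel disc, 32 mm in diameter, 6 mm thick, 28 to 56 g, lying flat on the plate. Origin at the centre of its underside, z up. It may start on either side of the plate. Its counterbore is 3 mm wider than the disc and just as deep as it is thick; it would also fall into the large one, which is wrong.
- stopper: bystander: black rubber stopper, 32 mm wide, 24 mm high, standing on the worktop beside the plate's +y edge. Origin at the centre of its underside.
- spare_cap: bystander: white screw cap, 45 mm wide, 16 mm high, on the worktop beside the plate's -y edge. Origin at the centre of its underside.
- screwdriver: bystander: screwdriver with a red handle, 184 mm long, 19 mm thick, lying on the worktop beyond the plate. Origin at the middle of its underside.
- dropper: bystander: amber dropper bottle, 30 mm wide, 94 mm high, standing left of the plate. Origin at the centre of its underside.
- soda_can: bystander: drink can, 67 mm wide, 116 mm high, standing right of the plate. Origin at the centre of its underside.
- bottle_cap_1: bystander: white screw cap, 45 mm wide, 16 mm high, lying on the right. Origin at the centre of its underside.

How it is judged:
By the outcome, as a careful person would: the job done as asked, in the order asked, and still so for the second after the job is handed in, with the robot touching nothing.
It also fails if it takes over 56 s, if anything falls off the work surface, if the arm or the gripper's body presses on something with over 40 N, if the wrist force passes 120 N, or if a joint passes its speed limit or range.

ROBOT

A 6-joint arm with a two-finger parallel gripper is mounted at the origin on a cart in front of the work surface, level with it; the furniture and walls round the work are solid. World frame = base frame: x ahead of the robot, y to its left, z up, the work surface at z = 0. Lengths are in m, angles in rad, forces in N, time in s.
With the tool pointing down it reaches from about 0.375 to 0.9 m from the base axis. Payload 3.1 kg.
Tool frame: the origin (TCP) lies on the centre line of the jaws, within the pads' length; the fingertips stand robot.tip_reach ahead of it and the grasp point (between the pads) lies 8 mm behind it (robot.tip_reach is the distance from the TCP to the fingertips, in m); z points along the fingers, y is the line along which they close (so a half turn about z gives the same grasp; the last joint's range is limited). The gripper opens to 87 mm and grips with 3 to 60 N. Pads are 19 mm wide; open, the fingers measure 117 mm over their backs; the gripper's body (75 mm by 190 mm) begins 51 mm behind the grasp point.
Start: joints at [1.093, 0.527, 1.433, -0, 1.181, -0.178], TCP at [0.185, 0.597, 0.234] pointing down, gripper open.
Joint ranges: [-3.08, 3.08], [-0.75, 2.2], [0.22, 2.44], [-1.43, 4.57], [0, 2.65], [-2.85, 2.85]. Speed limits (rad/s): [2.79, 2.79, 3.14, 3.14, 3.14, 3.14].

INTERFACE

Orientations are given as a unit quaternion [x, y, z, w].
In Python, from rig import robot gives the robot as it stands.
- The arm moves only by the tool jog_arm, never from a script. Its argument "motion" is one flat list of numbers, 7 for each row, row after row: the shift along the tool's x, y, z scaled (see below), then the turn, a rotation vector about the tool's x, y, z scaled (see below), then the gripper's target within -1 to 1 (shut at 1, half-way at 0, fully open at -1). In form: [x, y, z, rx, ry, rz, hand, x, y, z, rx, ry, rz, hand, ...]. A call has 1 to 12 rows; each row shifts and turns the commanded pose from where the row before left it, along the tool's axes as they then stand; what a row does not reach is not made up. The controller multiplies each number of a shift by 4 cm and each number of a turn by 4 degrees. A row lasts 1/8 s, in which the tool goes at most 62.5 mm and 10.7 degrees, less where a joint would pass 70% of its speed; a pose out of reach is approached as far as the arm can. A call with a number of a shift or a turn outside -1 to 1 is refused whole. A call with a gripper value outside its range is refused whole. The fingers move at their own pace and stop on an object; "grip_force" is the grip in N (left out, the last holds). Time passes only in rows, so rows that do not move let the fingers close. It gives the time, the measured TCP pose, the force, the opening and the grip force at its end, in the units of the state.
- robot.get_obs(): the state, without advancing time (a new reading comes with each control period).
- robot.camera(name): name is "scene" or "side" or "wrist"; returns the picture (400x640x3 uint8, blue, green, red); there is no depth.
- robot.calibration(name): a dict with "fx", "fy", "cx", "cy" (pixels), "R" (3x3) and "t" (3): a world point X has camera coordinates R X + t; the wrist camera has in their place "T_tool_cam" (4x4, takes a point from camera to tool coordinates, whose origin is the TCP and whose axes are the flange's). Camera axes: x right, y down, z forward; pixel columns grow to the right and rows downward; lengths in m; the calibration is good to about 2 mm. A picture is of the moment at which its call begins: read the wrist's pose just before it. calibration takes no time and is no camera call.
- robot.hand_in(): hands the job in; it is judged then, once.
The state is a dict: "time": time; "q": joint angles; "joint_velocities": joint speeds; "joint_torque": joint torques, N m; "position": TCP position; "tool_rot": TCP orientation; "ft_force": force on the tool from outside, world axes, zero at the start; "moment": the same for the moment, N m; "grip_width": finger opening in m; "grip_force": force on a finger pad.
Only numpy, scipy, OpenCV 4.12 (cv2) and the standard library are available. Lean on these libraries where they do the work, as an engineer would, in place of code of your own. Each camera call takes 0.05 s, during which the arm holds its last target. There are 200 camera calls.

## Working session

There is one attempt and no reset: what is moved stays moved. The work goes in short steps, Python scripts to look and compute and a tool call to move; the robot and the scene stay as the last step left them, time stands still between calls to the robot, and variables do not carry over. Pictures are saved under pics/ and viewed, at most 10 in all, crops included, and the job is handed in when it is done.

Besides the shell and the picture viewer there is one more tool, called as name(argument=value, ...), one argument or row to a line, values as JSON. jog_arm: Moves the arm, as the interface text tells. Shifts and turns lie within -1 to 1; 1 stands for 4 cm of shift or 4 degrees of turn. Its arguments: {"type":"object","properties":{"motion":{"type":"array","items":{"type":"number"}},"grip_force":{"type":"number"}},"required":["motion"]}

```bash
mkdir -p pics
python3 - <<'E'
from rig import robot
import cv2
print(robot.tip_reach, robot.get_obs())
for n in("scene","side"):
    cv2.imwrite(f"pics/{n}0.png",robot.camera(n)); print(robot.calibration(n))
print(robot.calibration("wrist"))
E
```

```text
0.011 {'time': 0.0, 'q': array([ 1.09250122e+00,  5.28446678e-01,  1.43389009e+00,  6.75589503e-06,
        1.18139652e+00, -1.78491753e-01]), 'joint_velocities': array([-0.00107725,  0.00261154, -0.00145943,  0.00172734,  0.00108699,
       -0.00211525]), 'joint_torque': array([ 4.27174145e-04, -4.40038848e+01, -1.76591957e+01,  6.34618755e-02,
        5.82816044e-02, -1.77413253e-04]), 'position': array([0.18421922, 0.59649852, 0.23258747]), 'tool_rot': array([ 1.49342099e-01,  9.88785008e-01, -1.01211183e-03, -3.48157709e-04]), 'ft_force': array([0.34567127, 0.3077874 , 0.14990552]), 'moment': array([ 0.01723577, -0.00752893, -0.00030344]), 'grip_force': 0.0, 'grip_width': 0.08640931477098523}
{'fx': 397.7506760902738, 'fy': 397.7506760902738, 'cx': 321.8523476448388, 'cy': 199.49066632969078, 'R': array([[ 0.54350311, -0.83916903,  0.01999274],
       [-0.44756663, -0.30985985, -0.83885099],
       [ 0.71013272,  0.44697004, -0.54399385]]), 't': array([-0.36214733,  0.33971716,  0.58544547])}
{'fx': 519.0472313036329, 'fy': 519.0472313036329, 'cx': 326.42672992726955, 'cy': 198.31607132660386, 'R': array([[-0.99807379,  0.05964417, -0.01706685],
       [ 0.04808215,  0.56986395, -0.82033114],
       [-0.03920219, -0.81957162, -0.5716341 ]]), 't': array([0.65175466, 0.01533687, 1.58230374])}
{'fx': 291.0693952143608, 'fy': 291.0693952143608, 'cx': 317.44904971711117, 'cy': 198.9867602117864, 'T_tool_cam': array([[-1.26883945e-03, -9.58262869e-01, -2.85885752e-01,
         7.86507728e-02],
       [ 9.99998840e-01, -9.75012963e-04, -1.17011519e-03,
        -2.03938733e-03],
       [ 8.42535625e-04, -2.85886905e-01,  9.58262995e-01,
        -1.50608166e-01],
       [ 0.00000000e+00,  0.00000000e+00,  0.00000000e+00,
         1.00000000e+00]])}
```

View pics/scene0.png

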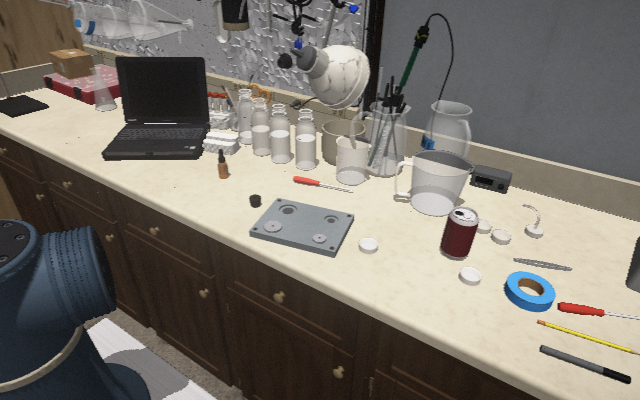

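View pics/side0.png

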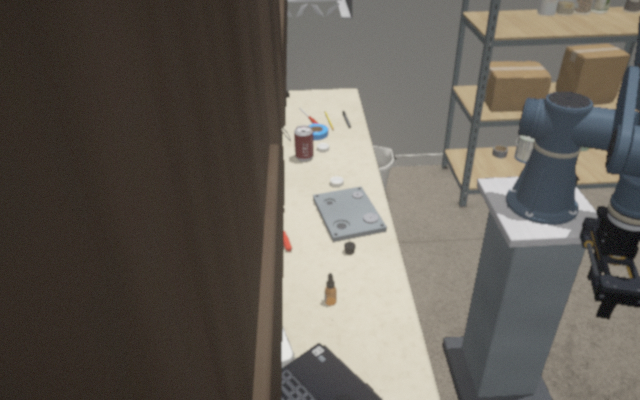

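The scene view shows the plate around (302,226), with one disc near (273,227), another near (320,238), and the bores near (287,210) and (331,218). I'll work out the geometry and view an enlarged crop.

```bash
cat > h.py <<'E'
from rig import robot
import numpy as np, cv2
from scipy.spatial.transform import Rotation as Ro
def cam(n,o=None):
    c=robot.calibration(n)
    if n=="wrist":
        T=np.eye(4);T[:3,:3]=Ro.from_quat(o["tool_rot"]).as_matrix();T[:3,3]=o["position"]
        M=np.linalg.inv(T@c["T_tool_cam"]); return c,M[:3,:3],M[:3,3]
    return c,c["R"],c["t"]
def ray(C,u,v,z):
    c,R,t=C
    d=R.T@np.array([(u-c["cx"])/c["fx"],(v-c["cy"])/c["fy"],1]);o=-R.T@t
    return o+d*(z-o[2])/d[2]
E
python3 - <<'E'
from h import *
C=cam("scene")
for n,p in dict(discA=(273,227),discB=(320,238),boreA=(287,210),boreB=(331,218),plate=(302,226)).items(): print(n,ray(C,*p,.02).round(3))
im=cv2.imread("pics/scene0.png")[185:265,235:385]
cv2.imwrite("pics/c0.png",cv2.resize(im,None,fx=5.3,fy=5.3,interpolation=2))
E
```

```text
discA [0.532 0.056 0.02 ]
discB [ 0.561 -0.063  0.02 ]
boreA [0.61  0.073 0.02 ]
boreB [ 0.645 -0.041  0.02 ]
plate [ 0.575 -0.     0.02 ]
```

View pics/c0.png

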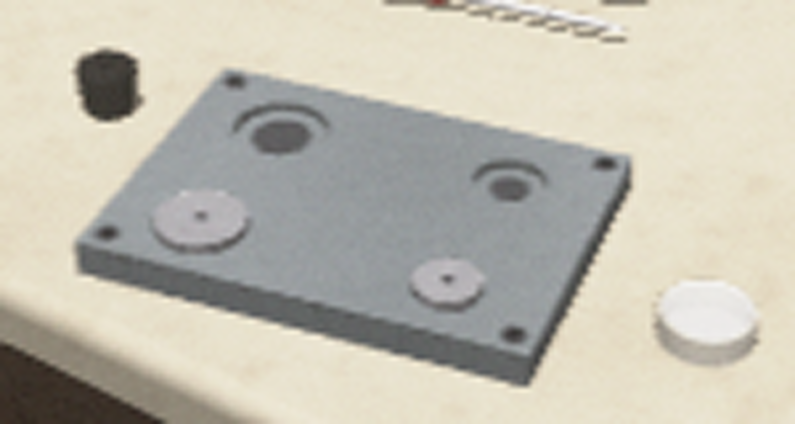

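The crop shows the large disc at (200,218) and the small disc at (448,282). Their bores are at (282,130) and (510,182), so each disc is already on its own bore's side, and the plate is yawed about +17°. Next I'll move over the plate for a wrist view.

jog_arm(
  motion=[-0.5,-0.5,0,0,0,0,0,-0.97,-0.94,0,0,0,0,0,-0.97,-0.94,0,0,0,0,0,-0.97,-0.94,0,0,0,0,0,-0.97,-0.94,0,0,0,0,0,-0.97,-0.94,0,0,0,0,0,-0.97,-0.94,0,0,0,0,0,-0.97,-0.94,0,0,0,0,0,-0.97,-0.94,0,0,0,0,0,-0.97,-0.94,0,0,0,0,0,-0.97,-0.94,0,0,0,0,0,-0.97,-0.94,0,0,0,0,0],
)

```text
time: 1.6
position: [0.4838, 0.0492, 0.2334]
tool_rot: [0.15, 0.989, 0.0, -0.0]
ft_force: [1.0, 1.0, 0.4]
grip_width: 0.0435
grip_force: 0.0
```

jog_arm(
  motion=[-0.3,-0.3,0,0,0,-1,0.7,0,0,0,0,0,-1,0.7,0,0,0,0,0,-1,0.7,0,0,0,0,0,-1,0.7,0,0,0,0,0,-1,0.7,0,0,0,0,0,-1,0.7,0,0,0,0,0,-1,0.7,0,0,0,0,0,-1,0.7,0,0,0,0,0,0,0.7,0,0,0,0,0,0,0.7,0,0,0,0,0,0,0.7],
)

```text
time: 2.98
position: [0.4912, 0.0359, 0.2335]
tool_rot: [-0.129, 0.992, 0.0, -0.0]
ft_force: [-0.4, -0.1, -0.1]
grip_width: 0.0132
grip_force: 0.0
```

Run:
```python
from h import *
o=robot.get_obs(); np.save("o1.npy",np.r_[o["position"],o["tool_rot"]])
im=robot.camera("wrist");cv2.imwrite("pics/w1.png",im)
print(o["time"],o["position"],Ro.from_quat(o["tool_rot"]).as_matrix().round(3),o["grip_width"])
C=cam("wrist",o)
P=[ (C[1]@np.array([x,y,.024])+C[2]) for x,y in((.532,.056),(.561,-.063),(.61,.073),(.645,-.041))]
print([(C[0]["fx"]*p[0]/p[2]+C[0]["cx"],C[0]["fy"]*p[1]/p[2]+C[0]["cy"]) for p in P])
```

```text
2.975 [0.49122618 0.03589547 0.23349473] [[-0.967 -0.255 -0.   ]
 [-0.255  0.967  0.   ]
 [ 0.     0.    -1.   ]] 0.013208247189648418
[(np.float64(325.9804105973252), np.float64(211.4826021940899)), (np.float64(232.20432943917257), np.float64(209.87006011015427)), (np.float64(323.0623916428077), np.float64(265.94394723369703)), (np.float64(237.373319306516), np.float64(269.0418230816378))]
```

View pics/w1.png

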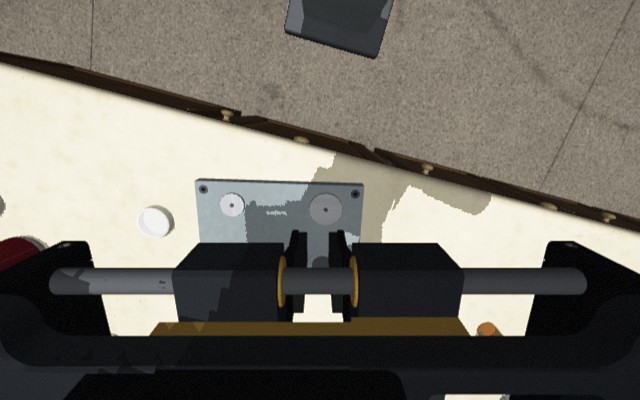

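The wrist view shows the small disc at (232,205) and the large one at (325,209), with the bores hidden by the jaws. I'll back off along tool +x and lower a little to see the whole face.

jog_arm(
  motion=[0.7,-0.3,0.4,0,0,0,0.7,0.7,-0.3,0.4,0,0,0,0.7,0.6,-0.2,0.4,0,0,0,0.7,0,0,0,0,0,0,0.7,0,0,0,0,0,0,0.7,0,0,0,0,0,0,0.7],
)

```text
time: 3.78
position: [0.4237, -0.0155, 0.1862]
tool_rot: [-0.129, 0.992, -0.0, 0.001]
ft_force: [0.7, -0.4, 0.0]
grip_width: 0.0133
grip_force: 0.0
```

Run:
```python
from h import *
o=robot.get_obs(); np.save("o2.npy",np.r_[o["position"],o["tool_rot"]])
im=robot.camera("wrist");cv2.imwrite("pics/w2.png",im)
print(o["position"],o["grip_width"],o["q"].round(2))
cv2.imwrite("pics/w2c.png",cv2.resize(im[80:280,190:450],None,fx=3,fy=3,interpolation=2))
```

```text
[ 0.42367289 -0.01547428  0.18621009] 0.013318589006431191 [-0.3   0.34  1.97  0.    0.83 -2.13]
```

View pics/w2c.png

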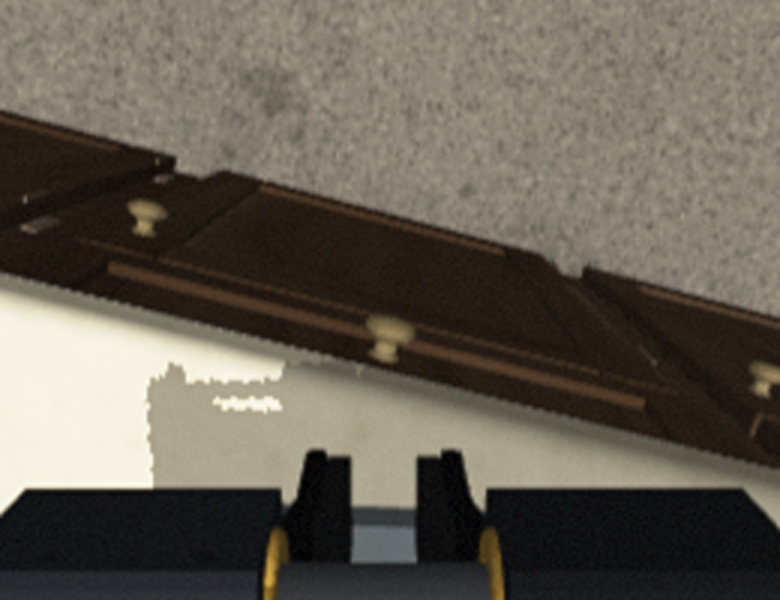

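That was the wrong way, since the jaws hide what lies ahead of them. I'll move forward over and past the bores instead.

jog_arm(
  motion=[-0.9,0,0,0,0,0,0.7,-0.9,0,0,0,0,0,0.7,-0.9,0,0,0,0,0,0.7,-0.9,0,0,0,0,0,0.7,-0.9,0,0,0,0,0,0.7,0,0,0,0,0,0,0.7,0,0,0,0,0,0,0.7,0,0,0,0,0,0,0.7],
)

```text
time: 4.82
position: [0.5949, 0.0306, 0.1855]
tool_rot: [-0.129, 0.992, 0.0, -0.001]
ft_force: [0.8, -0.5, 0.7]
grip_width: 0.0128
grip_force: 0.0
```

Run:
```python
from h import *
o=robot.get_obs(); np.save("o3.npy",np.r_[o["position"],o["tool_rot"]])
im=robot.camera("wrist");cv2.imwrite("pics/w3.png",im)
print(o["position"],o["grip_width"],o["q"].round(2))
cv2.imwrite("pics/w3c.png",cv2.resize(im[80:260,190:450],None,fx=3,fy=3,interpolation=2))
```

```text
[0.59490695 0.03058437 0.18548114] 0.012784070027439094 [-0.14  0.55  1.55 -0.    1.04 -1.97]
```

View pics/w3c.png

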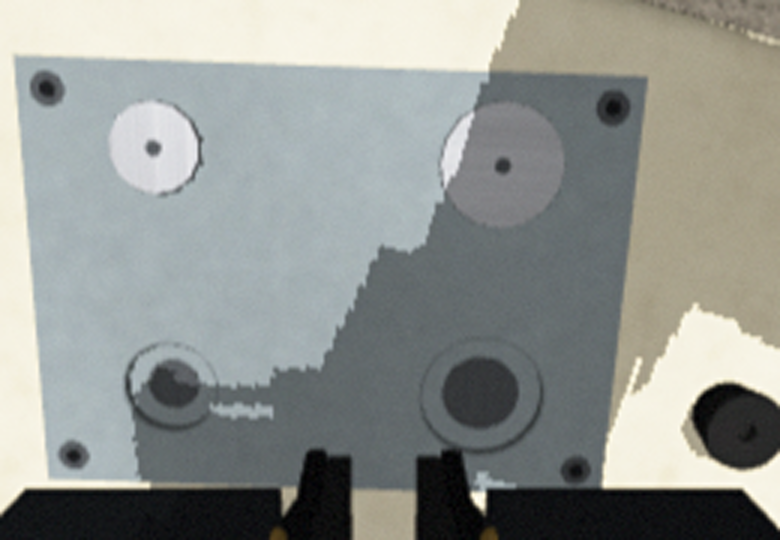

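The view is clear. In crop pixels the discs are at (153,148) small and (503,166) large, the bore spots at (174,384) and (480,392), and the four plate corners and screws are visible. I'll solve the positions, using the fingertips as a check on the hand-eye calibration.

Run:
```python
from h import *
a=np.load("o3.npy");o=dict(position=a[:3],tool_rot=a[3:]);C=cam("wrist",o)
R=Ro.from_quat(a[3:]).as_matrix()
W=lambda p,z:ray(C,190+(p[0]+.5)/3-.5,80+(p[1]+.5)/3-.5,z)
pl={(-80,-110):(15,57),(-80,110):(647,77),(80,110):(604,489),(80,-110):(49,479)}
src=np.array(list(pl))/1000;dst=np.array([W(p,.018)[:2] for p in pl.values()])
sc=[W(p,.018)[:2] for p in((46,88),(613,107),(575,469),(73,454))]
ms,md=src.mean(0),dst.mean(0);U,S,V=np.linalg.svd((src-ms).T@(dst-md));Rm=(U@V).T
print("yaw",np.degrees(np.arctan2(Rm[1,0],Rm[0,0])),"c",md,"scr",np.mean(sc,0),"res",(dst-md-(src@Rm.T)).round(4).tolist(), "scale",S.sum()/(src**2).sum())
f=lambda w:(Rm.T@(np.array(w[:2])-md)*1000).round(1)
for n,p,z in(("sd",(153,148),.024),("ld",(503,166),.024),("sb",(174,384),.012),("lb",(480,392),.012),("sbr",(172,386),.018),("lbr",(481,394),.018)):
    w=W(p,z);print(n,w.round(4),"plate",f(w),"tool",(R.T@(w-a[:3])*1000).round(1))
print("TCP plate",f(a[:3]))
c=C[0]
for t in((.0095,.0064,.011),(.0095,-.0064,.011)):
    p=C[1]@(a[:3]+R@np.array(t))+C[2];u,v=c["fx"]*p[0]/p[2]+c["cx"],c["fy"]*p[1]/p[2]+c["cy"];print("tip",(u-190)*3,(v-80)*3)
```

```text
yaw 13.237311310056048 c [0.58930306 0.00631476] scr [0.58971195 0.00565963] res [[0.0007, 0.0011], [0.0019, -0.0], [-0.0021, -0.0006], [-0.0005, -0.0005]] scale 0.9924436368241784
sd [ 0.5547 -0.0649  0.024 ] plate [-50.  -61.4] tool [ 63.1 -82.1 161.5]
ld [0.5295 0.0547 0.024 ] plate [-47.1  60.8] tool [ 56.8  39.9 161.6]
sb [ 0.6425 -0.0435  0.012 ] plate [ 40.4 -60.7] tool [-27.3 -83.9 173.4]
lb [0.6152 0.0731 0.012 ] plate [40.5 59. ] tool [-30.7  35.8 173.5]
sbr [ 0.6412 -0.0431  0.018 ] plate [ 39.2 -60. ] tool [-26.1 -83.2 167.4]
lbr [0.6141 0.0725 0.018 ] plate [39.3 58.7] tool [-29.5  35.5 167.5]
TCP plate [11.  22.3]
tip 423.6960639794379 462.5648090066654
tip 359.7988357563606 462.6160063556642
```

The predicted fingertips are about 2.5 px off, an ambiguous 1.5–3 mm error, so I want visual feedback during the push. A half turn puts the camera on the far side, where the pushed disc stays in view. I'll move behind the large disc at height and turn.

jog_arm(
  motion=[0.87,0.33,0,0,0,0,0.6,0.87,0.33,0,0,0,0,0.6,0.87,0.33,0,0,0,1,0.6,0,0,0,0,0,1,0.6,0,0,0,0,0,1,0.6,0,0,0,0,0,1,0.6,0,0,0,0,0,1,0.6,0,0,0,0,0,1,0.6,0,0,0,0,0,1,0.6,0,0,0,0,0,1,0.6,0,0,0,0,0,1,0.6,0,0,0,0,0,1,0.6],
)

```text
time: 6.38
position: [0.4845, 0.0419, 0.1858]
tool_rot: [0.219, 0.976, -0.0, 0.0]
ft_force: [-0.7, -0.4, -0.8]
grip_width: 0.0175
grip_force: 0.0
```

jog_arm(
  motion=[0,0,0,0,0,1,0.6,0,0,0,0,0,1,0.6,0,0,0,0,0,1,0.6,0,0,0,0,0,1,0.6,0,0,0,0,0,1,0.6,0,0,0,0,0,1,0.6,0,0,0,0,0,1,0.6,0,0,0,0,0,1,0.6,0,0,0,0,0,1,0.6,0,0,0,0,0,1,0.6,0,0,0,0,0,1,0.6,0,0,0,0,0,1,0.6],
)

```text
time: 7.88
position: [0.4845, 0.0419, 0.1859]
tool_rot: [0.597, 0.802, -0.0, 0.0]
ft_force: [-0.2, -0.7, -0.7]
grip_width: 0.017
grip_force: 0.0
```

jog_arm(
  motion=[0,0,0,0,0,1,0.6,0,0,0,0,0,1,0.6,0,0,0,0,0,1,0.6,0,0,0,0,0,1,0.6,0,0,0,0,0,1,0.6,0,0,0,0,0,1,0.6,0,0,0,0,0,1,0.6,0,0,0,0,0,1,0.6,0,0,0,0,0,1,0.6,0,0,0,0,0,1,0.6,0,0,0,0,0,1,0.6,0,0,0,0,0,1,0.6],
)

```text
time: 9.38
position: [0.4844, 0.0419, 0.1858]
tool_rot: [0.872, 0.49, -0.0, 0.0]
ft_force: [0.0, -0.2, -0.1]
grip_width: 0.0175
grip_force: 0.0
```

jog_arm(
  motion=[0,0,0.5,0,0,1,0.6,0,0,0.5,0,0,1,0.6,0,0,0.5,0,0,1,0.6,0,0,0.5,0,0,1,0.6,0,0,0.5,0,0,1,0.6,0,0,0,0,0,1,0.6,0,0,0,0,0,1,0.6,0,0,0,0,0,1,0.6,0,0,0,0,0,1,0.6,0,0,0,0,0,1,0.6,0,0,0,0,0,1,0.6,0,0,0,0,0,0.4,0.6],
)

```text
time: 10.88
position: [0.4848, 0.0419, 0.0859]
tool_rot: [0.993, 0.115, 0.0, 0.0]
ft_force: [0.3, -0.1, 0.4]
grip_width: 0.0176
grip_force: 0.0
```

```bash
cat >> h.py <<'E'
Rm=Ro.from_euler("z",13.24,degrees=True).as_matrix()[:2,:2];md=np.array([.5893,.0063])
def look(n):
    o=robot.get_obs(); np.save(n+".npy",np.r_[o["position"],o["tool_rot"]])
    im=robot.camera("wrist");cv2.imwrite(f"pics/{n}.png",im)
    R=Ro.from_quat(o["tool_rot"]).as_matrix()
    print(o["time"],o["position"].round(4),"yaw",np.degrees(np.arctan2(R[1,0],R[0,0])),o["grip_width"],o["ft_force"].round(1),"TCP plate",(Rm.T@(o["position"][:2]-md)*1000).round(1))
    return im
E
python3 - <<'E'
from h import *
im=look("w4")
o=robot.get_obs();print(o["q"])
print("beaker",ray(cam("scene"),435,213,0))
cv2.imwrite("pics/w4c.png",cv2.resize(im[60:280,190:450],None,fx=2.7,fy=2.7,interpolation=2))
E
```

```text
10.875 [0.4848 0.0419 0.0859] yaw 13.156753554183192 0.01757176776070862 [ 0.3 -0.1  0.4] TCP plate [-93.5  58.6]
[-1.43805786e-01  5.93396772e-01  1.90143647e+00 -5.01607708e-05
  6.46461855e-01  1.19777016e+00]
beaker [ 0.848461   -0.24727387  0.        ]
```

View pics/w4c.png

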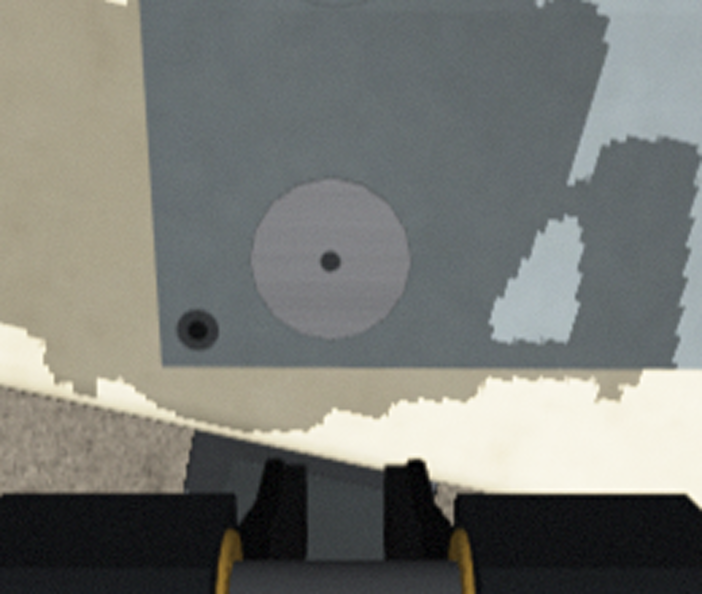

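Now the camera sees the large disc at (330,261), the fingers with gap centre (346,465), and the bore's edge at the top. Comparing this with the opposite-facing view separates the calibration error.

Run:
```python
from h import *
a=np.load("w4.npy");o=dict(position=a[:3],tool_rot=a[3:]);C=cam("wrist",o);R=Ro.from_quat(a[3:]).as_matrix()
p=lambda u,v:(190+(u+.5)/2.7-.5,60+(v+.5)/2.7-.5)
for n,uv,z in(("ld",(330.5,260),.024),("corner",(162,366),.018),("screw",(198,330),.018)):
    w=ray(C,*p(*uv),z);print(n,w.round(4),"tool",(R.T@(w-a[:3])*1000).round(1))
a3=np.load("o3.npy");C3=cam("wrist",dict(position=a3[:3],tool_rot=a3[3:]))
q=lambda u,v:(190+(u+.5)/3-.5,80+(v+.5)/3-.5)
for uv,z in(((503,166),.024),((647,77),.018),((613,107),.018)): print("w3",ray(C3,*q(*uv),z).round(4))
c=C[0];t=np.array((.0095,0,.011));P=C[1]@(a[:3]+R@t)+C[2];print("tip ctr",(c["fx"]*P[0]/P[2]+c["cx"]-190)*2.7,(c["fy"]*P[1]/P[2]+c["cy"]-60)*2.7)
```

```text
ld [0.5299 0.0546 0.024 ] tool [46.7 -2.1 61.9]
corner [0.4881 0.0951 0.018 ] tool [ 15.3 -51.1  67.9]
screw [0.501  0.0869 0.018 ] tool [ 26.  -40.1  67.9]
w3 [0.5309 0.0591 0.024 ]
w3 [0.4894 0.0995 0.018 ]
w3 [0.5019 0.0913 0.018 ]
tip ctr 336.2504167939729 460.2375069865852
```

Run:
```python
from h import *
c=robot.calibration("wrist");print(c["T_tool_cam"],c["fx"],c["cx"]);print(robot.calibration("wrist")["T_tool_cam"][:3,3]);print(np.load("o3.npy"))
```

```text
[[-1.26737260e-03 -9.58350903e-01 -2.85590512e-01  7.73172225e-02]
 [ 9.99998766e-01 -1.47961809e-03  5.27406529e-04  1.67915583e-03]
 [-9.28005412e-04 -2.85589491e-01  9.58351596e-01 -1.50612226e-01]
 [ 0.00000000e+00  0.00000000e+00  0.00000000e+00  1.00000000e+00]] 291.0693952143608 317.44904971711117
[ 0.07731722  0.00167916 -0.15061223]
[ 5.94906950e-01  3.05843681e-02  1.85481144e-01 -1.28938719e-01
  9.91652294e-01  1.62323199e-04 -7.12486622e-04]
```

The wrist calibration carries fresh ~2 mm noise for each process. I'll use a fixed nominal hand-eye (symmetric, y=0) and check that both views agree.

```bash
cat >> h.py <<'E'
T0=np.array([[0,-.9583,-.2857,.078],[1,0,0,0.],[0,-.2857,.9583,-.1506],[0,0,0,1]])
K=dict(fx=291.07,fy=291.07,cx=317.45,cy=198.99)
def wc(n,T0=T0):
    a=np.load(n+".npy");T=np.eye(4);T[:3,:3]=Ro.from_quat(a[3:]).as_matrix();T[:3,3]=a[:3]
    M=np.linalg.inv(T@T0);return (K,M[:3,:3],M[:3,3]),T
def px(C,X):
    P=C[1]@X+C[2];return np.array([K["fx"]*P[0]/P[2]+K["cx"],K["fy"]*P[1]/P[2]+K["cy"]])
E
python3 - <<'E'
from h import *
from scipy.optimize import least_squares
q3=lambda p:(190+(p[0]+.5)/3-.5,80+(p[1]+.5)/3-.5)
q4=lambda p:(190+(p[0]+.5)/2.7-.5,60+(p[1]+.5)/2.7-.5)
A=[((503,166),(330.5,260),.024),((647,77),(162,366),.018),((613,107),(198,330),.018)]
C3,T3=wc("o3");C4,T4=wc("w4")
for p,q,z in A: print(ray(C3,*q3(p),z).round(4),ray(C4,*q4(q),z).round(4))
for C,T,k,o,s in((C3,T3,3,(190,80),(384,457)),(C4,T4,2.7,(190,60),(346,462))):
    print("tip",(px(C,T[:3,:3]@np.array([.0095,0,.011])+T[:3,3])-o)*k,s)
pl={(-80,-110):(15,57),(-80,110):(647,77),(80,110):(604,489),(80,-110):(49,479)}
src=np.array(list(pl))/1000;dst=np.array([ray(C3,*q3(p),.018)[:2] for p in pl.values()])
m=dst.mean(0);U,S,V=np.linalg.svd(src.T@(dst-m));r=(U@V).T
print("yaw",np.degrees(np.arctan2(r[1,0],r[0,0])),m,(dst-m-src@r.T).round(4).tolist())
for n,p,z in(("sd",(153,148),.024),("ld",(503,166),.024),("sb",(174,384),.012),("lb",(480,392),.012)):
    w=ray(C3,*q3(p),z);print(n,w.round(4),(r.T@(w[:2]-m)*1000).round(1))
E
```

```text
[0.5307 0.057  0.024 ] [0.5301 0.0565 0.024 ]
[0.4892 0.0974 0.018 ] [0.4883 0.097  0.018 ]
[0.5017 0.0892 0.018 ] [0.5012 0.0888 0.018 ]
tip [382.35       454.45952797] (384, 457)
tip [344.115      463.01357517] (346, 462)
yaw 13.30206009965661 [0.59056888 0.00877981] [[0.0007, 0.0011], [0.0018, -0.0001], [-0.002, -0.0005], [-0.0005, -0.0005]]
sd [ 0.556  -0.0625  0.024 ] [-50.  -61.5]
ld [0.5307 0.057  0.024 ] [-47.1  60.7]
sb [ 0.6438 -0.041   0.012 ] [ 40.4 -60.7]
lb [0.6164 0.0755 0.012 ] [40.5 59. ]
```

Both views agree within 1 mm. I'll descend behind the large disc with tips 2 mm above the face and push it toward its bore.

jog_arm(
  motion=[0,-0.05,0.6,0,0,0,0.6,0,-0.05,0.5,0,0,0,0.6,0,0,0.27,0,0,0,0.6,0.2,0,0,0,0,0,0.6,0.2,0,0,0,0,0,0.6,0.2,0.005,0,0,0,0,0.6,0.25,0.005,0,0,0,0,0.6,0.25,0.005,0,0,0,0,0.6,0.25,0.005,0,0,0,0,0.6,0.25,0.005,0,0,0,0,0.6,0.25,0,0,0,0,0,0.6,0.15,0,0,0,0,0,0.6],
)

```text
time: 12.42
position: [0.5632, 0.0635, 0.0307]
tool_rot: [0.993, 0.115, 0.0, 0.0]
ft_force: [-1.7, -0.1, 1.0]
grip_width: 0.0173
grip_force: 0.6
```

Run:
```python
from h import *
im=look("w5")
cv2.imwrite("pics/w5c.png",cv2.resize(im[40:220,190:450],None,fx=3,fy=3,interpolation=2))
```

```text
12.425 [0.5632 0.0635 0.0307] yaw 13.227804185811538 0.017258851652712046 [-1.7 -0.1  1. ] TCP plate [-12.3  61.6]
```

View pics/w5c.png

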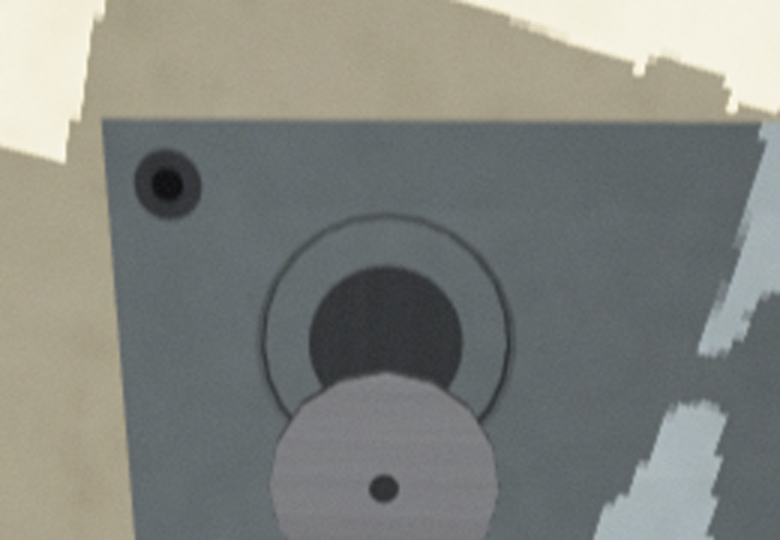

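The large disc is at (384,489) and the bore at (386,340), laterally aligned within 0.5 mm.

Run:
```python
from h import *
C,T=wc("w5");q=lambda p:(190+(p[0]+.5)/3-.5,40+(p[1]+.5)/3-.5)
for p,z in(((384,489),.024),((386,341),.012),((386,339),.018)):
    w=ray(C,*q(p),z);print((T[:3,:3].T@(w-T[:3,3])*1000).round(1))
```

```text
[28.9  0.1  6.7]
[55.2  0.5 18.8]
[56.3  0.5 12.8]
```

jog_arm(
  motion=[0.1,0.005,0,0,0,0,0.6,0.1,0.005,0,0,0,0,0.6,0.1,0,0,0,0,0,0.6,0.1,0,0,0,0,0,0.6,0.05,0,0,0,0,0,0.6,0.05,0,0,0,0,0,0.6,0.05,0,0,0,0,0,0.6,0.05,0,0,0,0,0,0.6,0.05,0,0,0,0,0,0.6,0.02,0,0,0,0,0,0.6,0,0,0,0,0,0,0.6,0,0,0,0,0,0,0.6],
)

```text
time: 13.98
position: [0.5884, 0.0691, 0.0307]
tool_rot: [0.993, 0.115, -0.0, -0.0]
ft_force: [0.1, 0.7, 0.1]
grip_width: 0.0174
grip_force: 0.0
```

Run:
```python
from h import *
im=look("w6")
cv2.imwrite("pics/w6c.png",cv2.resize(im[100:280,190:450],None,fx=3,fy=3,interpolation=2))
```

```text
13.975 [0.5884 0.0691 0.0307] yaw 13.220421177428396 0.017379304582700858 [0.1 0.7 0.1] TCP plate [13.5 61.3]
```

View pics/w6c.png

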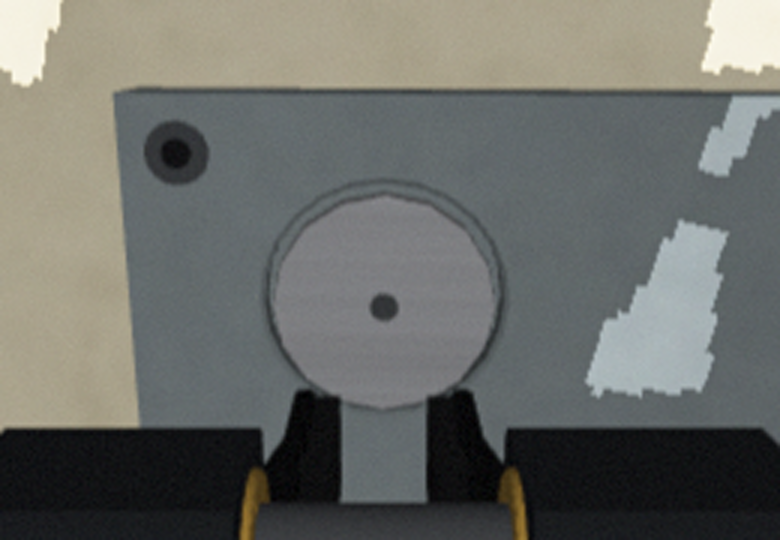

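The disc is in the bore with zero force. The disc spans about x 272–499 and y 193–409 with its dot at (384,307). I'll check against projections whether it sits flush or still rests on the rim.

Run:
```python
from h import *
C,T=wc("w6");q=lambda p:(190+(p[0]+.5)/3-.5,100+(p[1]+.5)/3-.5)
for z in(.018,.021,.024):
    w=ray(C,*q((384,307)),z);ax=T[:3,0];ay=T[:3,1]
    P=[(px(C,w+d)-(190,100))*3+1 for d in(-.022*ay,.022*ay,.022*ax,-.022*ax)]
    print(z,(T[:3,:3].T@(w-T[:3,3])*1000).round(1),"L",P[0][0].round(),"R",P[1][0].round(),"top",P[2][1].round(),"bot",P[3][1].round())
c=np.array([.6163,.0756,.018])
```

```text
0.018 [27.5  0.1 12.7] L 272.0 R 496.0 top 195.0 bot 410.0
0.021 [28.4  0.1  9.7] L 270.0 R 498.0 top 193.0 bot 412.0
0.024 [29.3  0.1  6.7] L 267.0 R 501.0 top 191.0 bot 414.0
```

Edges match z≈0.018 and the rear of the disc lies under the tips, so it has dropped. To make sure, I'll slide the tips 5 mm on over it and then lower slightly. If it is flush, there should be no force.

jog_arm(
  motion=[0.05,0,0,0,0,0,0.6,0.05,0,0,0,0,0,0.6,0.05,0,0,0,0,0,0.6,0,0,0,0,0,0,0.6],
)

```text
time: 14.52
position: [0.5946, 0.0705, 0.0308]
tool_rot: [0.993, 0.115, 0.0, 0.0]
ft_force: [-0.8, -0.9, 0.2]
grip_width: 0.0176
grip_force: 0.0
```

jog_arm(
  motion=[0,0,0.03,0,0,0,0.6,0,0,0,0,0,0,0.6,0,0,0,0,0,0,0.6],
)

```text
time: 14.9
position: [0.5941, 0.0704, 0.0295]
tool_rot: [0.993, 0.115, -0.0, -0.0]
ft_force: [-0.4, 0.2, -0.9]
grip_width: 0.0176
grip_force: 0.0
```

Run:
```python
from h import *
im=look("w7")
```

```text
14.9 [0.5941 0.0704 0.0295] yaw 13.22291875349822 0.017611768763858428 [-0.4  0.2 -0.9] TCP plate [19.4 61.3]
```

No contact at tip height 18.5 mm, so the large disc is flush. On to the small one: lift, move behind it, and measure by image code.

jog_arm(
  motion=[0,0,-0.75,0,0,0,0.6,0,0,-0.75,0,0,0,0.6,-0.9,1,0,0,0,0,0.6,-0.9,1,0,0,0,0,0.6,-0.9,1,0,0,0,0,0.6,0,0,0,0,0,0,0.6,0,0,0,0,0,0,0.6],
)

```text
time: 15.82
position: [0.517, -0.0711, 0.0897]
tool_rot: [0.993, 0.115, 0.0, -0.0]
ft_force: [0.6, 0.0, 0.0]
grip_width: 0.0172
grip_force: 0.0
```

Run:
```python
from h import *
im=look("w8");C,T=wc("w8")
g=cv2.cvtColor(im,cv2.COLOR_BGR2GRAY)
e=px(C,np.array([.5557,-.0628,.024]));b=px(C,np.array([.6433,-.0413,.012]));print("expected",e,b)
def dark(p,h,amax):
    x,y=int(p[0])-h,int(p[1])-h;s=g[y:y+2*h,x:x+2*h].copy()
    s=cv2.resize(s,None,fx=4,fy=4,interpolation=2)
    n,l,st,ce=cv2.connectedComponentsWithStats((s<70).astype('u1'))
    return [(((ce[i]+.5)/4-.5+(x,y)).round(2),st[i,4]/16) for i in range(1,n) if st[i,4]/16>4]
for p,z,h in((e,.024,12),(b,.012,22)):
    for c,a in dark(p,h,0): 
        w=ray(C,*c,z);print(c,a,w.round(4),"tool",(T[:3,:3].T@(w-T[:3,3])*1000).round(1))
```

```text
15.825 [ 0.517  -0.0711  0.0897] yaw 13.169458865666941 0.017201600193535328 [0.6 0.  0. ] TCP plate [-88.1 -58.8]
expected [318.43423468 165.72492284] [317.10928668  35.23605157]
[318.3  166.48] 30.1875 [ 0.5551 -0.0628  0.024 ] tool [39.   0.6 65.7]
[297.73  16.41] 24.875 [ 0.6516 -0.0256  0.012 ] tool [141.4 -13.6  77.8]
[335.51  15.6 ] 6.6875 [ 0.658  -0.0509  0.012 ] tool [141.8  12.4  77.8]
[316.74  36.45] 636.375 [ 0.6425 -0.0412  0.012 ] tool [129.   -0.5  77.8]
```

jog_arm(
  motion=[0,0.015,0.65,0,0,0,0.6,0,0,0.55,0,0,0,0.6,0,0,0.27,0,0,0,0.6,0.2,0,0,0,0,0,0.6,0.2,0,0,0,0,0,0.6,0.25,-0.005,0,0,0,0,0.6,0.25,-0.005,0,0,0,0,0.6,0.25,-0.005,0,0,0,0,0.6,0.25,-0.005,0,0,0,0,0.6,0.25,0,0,0,0,0,0.6,0.25,0,0,0,0,0,0.6,0.15,0,0,0,0,0,0.6],
)

```text
time: 17.38
position: [0.5972, -0.052, 0.0307]
tool_rot: [0.993, 0.115, 0.0, 0.0]
ft_force: [-1.6, -1.5, 0.3]
grip_width: 0.0171
grip_force: 0.4
```

```bash
cat > m.py <<'E'
from h import *
import sys
n=sys.argv[1];im=look(n);C,T=wc(n);g=cv2.cvtColor(im,cv2.COLOR_BGR2GRAY)
def tool(c,z): return (T[:3,:3].T@(ray(C,*c,z)-T[:3,3])*1000).round(1)
s=g[40:260,260:380]
k,l,st,ce=cv2.connectedComponentsWithStats((cv2.resize(s,None,fx=4,fy=4,interpolation=2)<70).astype('u1'))
for i in range(1,k):
    if 10<st[i,4]/16<4000:
        c=(ce[i]+.5)/4-.5+(260,40);print(c.round(1),st[i,4]/16,"z24",tool(c,.024),"z12",tool(c,.012),"bbox",(st[i,:4]/4).round())
E
python3 m.py w9
```

```text
17.375 [ 0.5972 -0.052   0.0307] yaw 13.22682825108115 0.017131231380732248 [-1.6 -1.5  0.3] TCP plate [ -5.7 -58.6]
[317.8 166.6] 850.5625 z24 [49.5  0.2  6.7] z12 [47.4  0.2 18.7] bbox [ 42. 111.  33.  33.]
[292.4 179.6] 37.25 z24 [ 42.3 -13.8   6.7] z12 [ 39.6 -14.9  18.7] bbox [ 28. 122.  15.  31.]
[343.1 180.4] 40.6875 z24 [41.9 14.2  6.7] z12 [39.1 15.3 18.7] bbox [ 75. 123.  14.  30.]
[317.5 213.8] 57.5 z24 [22.3  0.   6.7] z12 [18.   0.  18.7] bbox [ 54. 170.   9.   8.]
[284.3 248. ] 903.0625 z24 [  0.7 -19.7   6.7] z12 [ -5.2 -21.2  18.7] bbox [  0. 190.  44.  30.]
[352.7 248.2] 972.0 z24 [ 0.6 20.9  6.7] z12 [-5.3 22.5 18.7] bbox [ 72. 190.  48.  30.]
```

The small disc is 25 mm short of its bore and aligned within 0.3 mm. Finishing slowly.

jog_arm(
  motion=[0.1,0.004,0,0,0,0,0.6,0.1,0,0,0,0,0,0.6,0.1,0,0,0,0,0,0.6,0.1,0,0,0,0,0,0.6,0.05,0,0,0,0,0,0.6,0.05,0,0,0,0,0,0.6,0.05,0,0,0,0,0,0.6,0.05,0,0,0,0,0,0.6,0.02,0,0,0,0,0,0.6,0,0,0,0,0,0,0.6,0,0,0,0,0,0,0.6],
)

```text
time: 18.8
position: [0.6205, -0.0466, 0.0308]
tool_rot: [0.993, 0.115, -0.0, -0.0]
ft_force: [0.2, -0.1, -0.3]
grip_width: 0.0175
grip_force: 0.0
```

```bash
python3 m.py w10
```

```text
18.8 [ 0.6205 -0.0466  0.0308] yaw 13.223144981868492 0.01751864858428834 [ 0.2 -0.1 -0.3] TCP plate [ 18.3 -58.6]
[315.1 139.7] 145.5625 z24 [64.  -1.2  6.8] z12 [62.9 -1.3 18.8] bbox [  0.  99. 120.   2.]
[378.3 161.5] 27.5625 z24 [52.4 33.1  6.8] z12 [50.4 35.6 18.8] bbox [117. 115.   3.  13.]
[291.6 217.1] 27.0 z24 [ 20.2 -14.9   6.8] z12 [ 15.8 -16.   18.8] bbox [ 29. 167.   9.  20.]
[317.6 210.7] 51.9375 z24 [24.2  0.1  6.8] z12 [20.   0.1 18.8] bbox [ 54. 167.   8.   8.]
[352.  246.9] 1024.875 z24 [ 1.4 20.5  6.8] z12 [-4.4 22.1 18.8] bbox [ 72. 167.  48.  53.]
[284.5 247.8] 917.5625 z24 [  0.9 -19.6   6.8] z12 [ -5.  -21.1  18.8] bbox [  0. 190.  44.  30.]
```

The dot shrank and the force is zero, consistent with a drop. Same slide-over check.

jog_arm(
  motion=[0.05,0,0,0,0,0,0.6,0.05,0,0,0,0,0,0.6,0.05,0,0,0,0,0,0.6,0,0,0,0,0,0,0.6],
)

```text
time: 19.35
position: [0.6267, -0.0452, 0.0308]
tool_rot: [0.993, 0.115, 0.0, 0.0]
ft_force: [0.7, -0.4, -0.5]
grip_width: 0.0172
grip_force: 0.0
```

jog_arm(
  motion=[0,0,0.03,0,0,0,0.6,0,0,0,0,0,0,0.6],
)

```text
time: 19.6
position: [0.6263, -0.0452, 0.0295]
tool_rot: [0.993, 0.115, -0.0, -0.0]
ft_force: [0.2, -0.9, -0.6]
grip_width: 0.0173
grip_force: 0.0
```

jog_arm(
  motion=[0,0,-0.5,0,0,0,0.6,-0.5,-0.5,-0.9,0,0,0,0.6,-0.8,-0.8,-0.5,0,0,0,0.6,-0.5,-0.5,0,0,0,0,0.6,0,0,0,0,0,0,0.6,0,0,0,0,0,0,0.6],
)

```text
time: 20.35
position: [0.5418, 0.0077, 0.1065]
tool_rot: [0.993, 0.115, 0.002, 0.001]
ft_force: [0.8, -0.1, 0.2]
grip_width: 0.0173
grip_force: 0.0
```

Run:
```python
from h import *
im=look("w11")
cv2.imwrite("pics/w11c.png",cv2.resize(im[50:250,170:470],None,fx=2.6,fy=2.6,interpolation=2))
```

```text
20.35 [0.5418 0.0077 0.1065] yaw 13.218737796599614 0.017342288247017234 [ 0.8 -0.1  0.2] TCP plate [-45.9  12.3]
```

View pics/w11c.png

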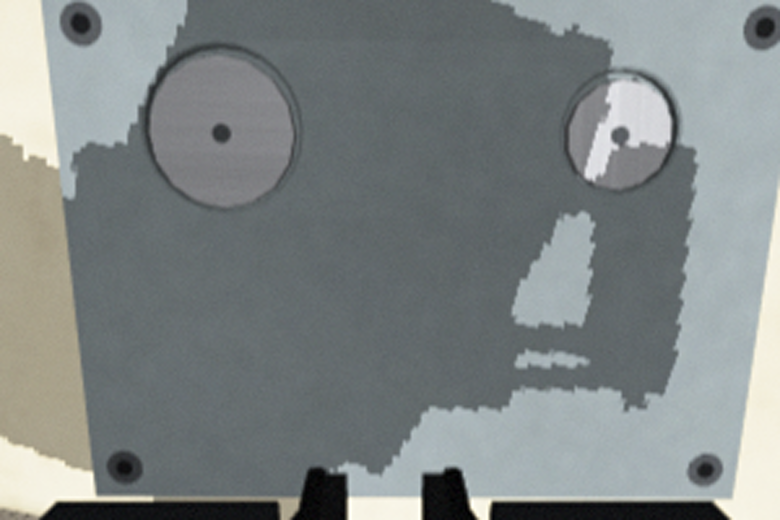

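Both discs sit flush in their own counterbores: the large one at (221,130) and the small one at (621,133). The arm is clear of everything.

```bash
python3 -c "
from rig import robot
print(robot.hand_in())"
```

```text
the job is handed in; nothing more can be done
None
```

Both discs were pushed into the counterbores of their own size and lie flush with the plate, and the job is handed in at about 20 s of the 56 s allowed; I moved nothing else knowingly, but took no final picture of the other items.

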